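Hold a sample plate, label up, in the label reader

TASK

In the rack find the sample plate with the single round hole, tell its frosted label end and label face from the notched corner, and lift it out (the plain end is the one to grip), leaving the other two plates in the rack and the things on the bench where they are. Lay it label up on the label reader's sloping deck, frosted end on the deck with the notch at the key, and push it square and flush against the bottom ledge and into the end stop until the sprung trigger pin is fully pressed in. Finish while still gripping the plate and holding it there: let go and the pin would push it out again.

Things in the scene. Friction and masses are not known exactly. Their poses are not given: they have to be found in the camera images.
- plate_round: Plate to present: dark metal, 76 x 50 x 8 mm, 80 g, one round 13 mm hole near the middle. Stands on a long edge in a rack slot, notched edge up. Origin: middle of its lower long edge, mid thickness. x: out of the label face (faces at +4, -4 mm); y: along its length to the frosted end (ends at +38, -38 mm); z: across to the notched edge (50 mm). Grip it at the plain end, y = -38 to -10 mm.
- plate_corner (a point): Point of plate_round: the un-notched corner of the frosted end on the bare face (plate x = -4, y = 38, z = 0 mm). It meets deck_corner when the plate is home.
- plate_label (a point): Point of plate_round: on the frosted label, a thin matt white panel on the x = +4 mm face only, y = 13 to 37 mm, z = 2 to 48 mm (point at plate x = 4, y = 26, z = 22 mm). The other face is bare all over.
- plate_notch (a point): Point of plate_round: middle of the square 10 x 10 mm notch cut right through the corner y = 38, z = 50 mm (point at plate x = 0, y = 33, z = 45 mm). It is at the frosted end. Looking at the label face with the notch on top, the notch is on the right.
- plate_window: Another dark plate of the same outline and axes, with a rectangular 16 x 28 mm window; stands in the rack and stays there.
- plate_two: Another dark plate of the same outline and axes, with two round 11 mm holes one above the other; stands in the rack and stays there.
- rack: White plastic plate rack, 142 (x) x 102 (y) x 20 mm, fixed, at any yaw. Origin: middle of its underside, z up. Three slots along y at x = -45, 0, 45 mm, 10.4 mm wide, 79 mm long, floor at z = 6, walls up to z = 20 mm: a plate's top edge is 56 mm above the bench, 36 mm of it shows. One plate in each slot, in any order, labels facing either way.
- reader: Label reader, fixed to the bench: grey foot 115 x 150 mm, white pillar under the sloping deck, white camera head (58 x 50 x 44 mm) on a steel post. The head's window looks square on to the deck from 126 mm off it; the post, 240 mm tall, stands 55 mm beyond the end stop. Origin: on the bench straight below deck_corner, z up.
- deck: Deck of the reader, 45 degrees steep. Origin: inner corner of deck face, ledge and end stop, 80 mm above the bench. x: level, into the end stop (its face x = 0); y: up the slope (ledge face y = 0); z: out of the deck face (z = 0) to the camera head. Deck spans x = -34 to 10, y = -8 to 52 mm; ledge and stop are 7 mm high. Home, plate x, y, z lie along deck z, x, y and its plain end overhangs.
- deck_corner (a point): Point: the deck's origin, inner corner of deck face, ledge and end stop. The plate's plain end hangs out beyond the deck on the side away from the stop, with free space above, below and beside it for the fingers.
- pin (a joint): Trigger pin in the end stop, brass, 6 mm thick, at deck y = 25.5, z = 4 mm: it stands 5 mm out of the stop face at 0 and is flush at 0.005 (m, grows as it is pressed towards deck +x). Spring: 1.2 N at the start, 4.2 N fully in; it comes out again when let go.
- mortar: Stoneware mortar, 80 mm across, 25 mm high, on the bench; bystander. Origin: middle of its underside.
- pestle: Stoneware pestle, 72 mm long, on the bench; bystander. Origin: underside, middle.
- jar_kbr: White jar with a red screw cap, 55 mm across, 71 mm high; bystander. Origin: middle of its underside.
- petri_dish: Clear petri dish, 61 mm across, 15 mm high; bystander. Origin: middle of its underside.
- pellet_die: Steel pellet die with a plunger on top, 71 x 58 x 79 mm; bystander. Origin: middle of its underside.
- deck_key (a point): Point at the middle of the steel key in the deck's upper corner at the end stop: key x = -6.5 to 0, y = 43.5 to 50, z = 0 to 6 mm in the deck's frame. The plate's notch fits over it with 3.5 mm play once the plate is down on the ledge; any other way round the plate cannot go home.
Mind the look-alikes: they are no part of the job. There is more than one size of the rack; the one meant has the size given above.

How it is judged:
On the way:
1. the plate with the round hole is held in the fingers, lifted clear of the rack (height (world z) of plate_round above 0.035 m and contact force between the fingers and plate_round above 2 N and contact force between plate_round and rack below 0.1 N), for 0.2 s.
At the end, for the whole second after the job is handed in: The round-hole plate lies label up on the reader's deck, frosted end in the corner: its corner within about 2 mm of the deck's corner in each direction, square within about 3.5 degrees, trigger pin pressed in at least 3 of its 5 mm, the plate at rest and still gripped (x of plate_corner in the frame of deck between -0.002 and 0.002 m and y of plate_corner in the frame of deck between -0.002 and 0.0025 m and z of plate_corner in the frame of deck between -0.002 and 0.0025 m and z of plate_label in the frame of deck above 0.006 m and x of plate_label in the frame of deck below -0.008 m and angle between the y axis of plate_round and the x axis of deck, either way round below 0.06 rad and angle between the x axis of plate_round and the z axis of deck, either way round below 0.07 rad and value of joint pin above 0.003 m and contact force between the fingers and plate_round above 2 N and linear speed of plate_round below 0.01 m/s); the arm keeps its last pose, push and grip.
It fails at once if another plate is pulled out of its slot or knocked over (distance of any of plate_window, plate_two from where it was at the start of the episode above 0.012 m or angle between any of plate_window, plate_two's own z axis and vertical above 0.5 rad).
It fails at once if a thing standing on the bench is shoved away (distance of any of mortar, pestle, jar_kbr, petri_dish, pellet_die from where it was at the start of the episode above 0.02 m).
It also fails if it takes over 42 s, if anything falls off the work surface, if the arm or the gripper's body presses on something with over 40 N, if the wrist force passes 120 N, or if a joint passes its speed limit or range.

ROBOT

A 6-joint arm with a two-finger parallel gripper is mounted at the origin on a cart in front of the work surface, level with it; the furniture and walls round the work are solid. World frame = base frame: x ahead of the robot, y to its left, z up, the work surface at z = 0. Lengths are in m, angles in rad, forces in N, time in s.
With the tool pointing down it reaches from about 0.275 to 0.75 m from the base axis. Payload 10.2 kg.
Tool frame: the origin (TCP) lies at the very end of the fingers, on their centre line; the grasp point (between the pads) lies 19 mm behind it; z points along the fingers, y is the line along which they close (so a half turn about z gives the same grasp; the last joint's range is limited). The gripper opens to 88 mm and grips with 3 to 60 N. Pads are 18 mm wide; open, the fingers measure 123 mm over their backs; the gripper's body (75 mm by 187 mm) begins 45 mm behind the grasp point.
Start: joints at [-1.435, 0.313, 1.498, -0, 1.331, -0.223], TCP at [0.184, -0.492, 0.239] pointing down, gripper open.
Joint ranges: [-2.94, 2.94], [-0.97, 2.17], [0.19, 2.56], [-1.23, 4.37], [0.02, 3.11], [-2.88, 2.88]. Speed limits (rad/s): [2.39, 2.39, 3.01, 3.14, 3.14, 3.14].

INTERFACE

Orientations are given as a unit quaternion [w, x, y, z].
In Python, from bench import ctrl gives the robot as it stands.
- The arm moves only by the tool jog_arm, never from a script. Its argument "moves" is text: rows parted by semicolons, each of 7 numbers parted by spaces: the finger opening in mm, from 0 to 88.1, then the shift along the tool's x, y, z in mm, then the turn, a rotation vector about the tool's x, y, z in degrees. In form: fingers x y z wx wy wz; .... A call has 1 to 20 rows; each row shifts and turns the commanded pose from where the row before left it, along the tool's axes as they then stand; what a row does not reach is not made up. A row lasts 1/12 s, in which the tool goes at most 41.7 mm and 7.16 degrees, less where a joint would pass 70% of its speed; a pose out of reach is approached as far as the arm can. A call with a gripper value outside its range is refused whole. The fingers move at their own pace and stop on an object; the grip force is fixed at half the most. Time passes only in rows, so rows that do not move let the fingers close. It gives the time, the measured TCP pose, the force, the opening and the grip force at its end, in the units of the state.
- ctrl.get_obs(): the state, without advancing time (a new reading comes with each control period).
- ctrl.camera(name): name is "side" or "top"; returns (picture, depth): 420x560x3 uint8, blue, green, red; 420x560 float32, m along the optical axis (not along the pixel's ray), 0 where there is no reading.
- ctrl.calibration(name): a dict with "camera_matrix" (3x3 intrinsics, pixels), "D" ([k1, k2, p1, p2, k3] as OpenCV has them; the pictures are not rectified), "T" (4x4, takes a point from camera to world coordinates). Camera axes: x right, y down, z forward; pixel columns grow to the right and rows downward; lengths in m; the calibration is good to about 2 mm. A picture is of the moment at which its call begins. calibration takes no time and is no camera call.
- ctrl.job_done(): hands the job in; it is judged then, once.
The state is a dict: "time": time; "joint_positions": joint angles; "joint_velocities": joint speeds; "joint_efforts": joint torques, N m; "tool_pos": TCP position; "orientation": TCP orientation; "contact_force": force on the tool from outside, world axes, zero at the start; "wrist_torque": the same for the moment, N m; "width": opening from 0.0 (shut) to 1.0 (fully open); "grasp_force": force on a finger pad.
Only numpy, scipy, OpenCV 4.12 (cv2) and the standard library are available. Lean on these libraries where they do the work, as an engineer would, in place of code of your own. Each camera call takes 0.05 s, during which the arm holds its last target. There are 200 camera calls.

## Working session

There is one attempt and no reset: what is moved stays moved. The work goes in short steps, Python scripts to look and compute and a tool call to move; the robot and the scene stay as the last step left them, time stands still between calls to the robot, and variables do not carry over. Pictures are saved under pics/ and viewed, at most 10 in all, crops included, and the job is handed in when it is done.

Besides the shell and the picture viewer there is one more tool, called after "Emit:" in YAML: its name, and indented under it one key for each argument. jog_arm: Moves the arm, as the interface text tells. Its arguments: {"type":"object","properties":{"moves":{"type":"string"}},"required":["moves"]}

```bash
mkdir -p pics; ls; python3 - <<'E'
from bench import ctrl
import cv2,numpy as np
for n in("side","top"):
    p,d=ctrl.camera(n); cv2.imwrite(f"pics/{n}0.png",p); np.savez(f"{n}0.npz",p=p,d=d)
    c=ctrl.calibration(n); print(n,np.round(c["camera_matrix"],1).tolist(),np.round(c["D"],3),np.round(c["T"],3).tolist())
o=ctrl.get_obs(); print(o)
E
```

```text
pics
side [[512.2, 0.0, 279.7], [0.0, 512.2, 211.6], [0.0, 0.0, 1.0]] [-0.088  0.     0.     0.     0.   ] [[-0.989, -0.08, 0.124, 0.36], [-0.147, 0.449, -0.881, 1.289], [0.015, -0.89, -0.456, 0.656], [0.0, 0.0, 0.0, 1.0]]
top [[521.6, 0.0, 267.3], [0.0, 521.6, 205.8], [0.0, 0.0, 1.0]] [-0.034  0.     0.     0.     0.   ] [[-0.026, -0.994, 0.11, 0.332], [-0.999, 0.028, 0.018, 0.172], [-0.021, -0.109, -0.994, 1.686], [0.0, 0.0, 0.0, 1.0]]
{'time': 0.1, 'joint_positions': array([-1.43539220e+00,  3.13371025e-01,  1.49832204e+00, -2.06652402e-05,
        1.33100558e+00, -2.23422177e-01]), 'joint_velocities': array([-0.00074132, -0.00355659, -0.00188404, -0.0002001 ,  0.00052172,
        0.00117546]), 'joint_efforts': array([ 3.17028222e-03, -4.02807891e+01, -2.52646905e+01,  6.95724925e-02,
        3.42042942e-02, -5.55510667e-05]), 'tool_pos': array([ 0.18431099, -0.49135913,  0.23824479]), 'orientation': array([-5.52902420e-04,  9.83947997e-01,  1.78454570e-01,  1.43030690e-05]), 'contact_force': array([-0.70781167, -0.22799931, -0.09122238]), 'wrist_torque': array([ 0.0008768 , -0.0049858 ,  0.04866236]), 'grasp_force': 0.0, 'width': 0.9990878250992831}
```

View pics/side0.png

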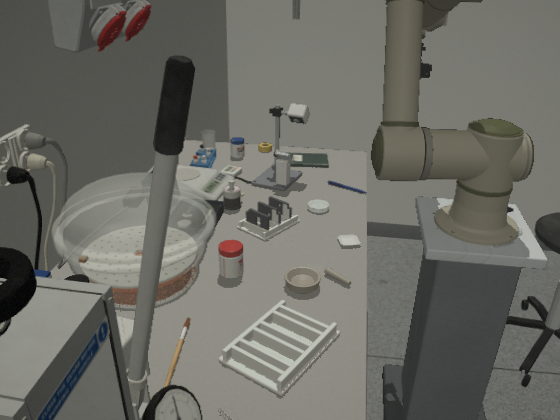

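View pics/top0.png

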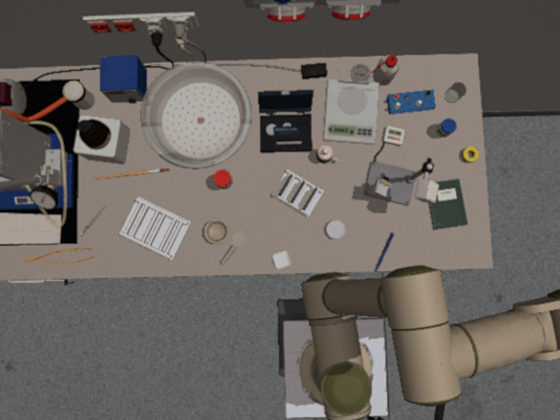

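The side view shows two racks: a large empty one at (280,345) and a small one at (268,218) with three dark plates. The small one fits the given size and holds the plates. In the top view it is at (298,193). The reader is at side (280,170) and top (395,183). I'll confirm with an enlarged crop.

```bash
python3 - <<'E'
import cv2,numpy as np
s=np.load("side0.npz")["p"];t=np.load("top0.npz")["p"]
def crop(p,x,y,w,h): return cv2.resize(p[y:y+h,x:x+w],(400,300),interpolation=cv2.INTER_CUBIC)
im=np.vstack([np.hstack([crop(s,228,188,80,60),crop(s,248,98,100,75+20)]),np.hstack([crop(t,265,163,68,51),crop(t,360,150,84,63)])])
im=cv2.convertScaleAbs(im,alpha=1.3,beta=10)
cv2.imwrite("pics/crop1.png",im)
E
```

```text
(no output)
```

View pics/crop1.png

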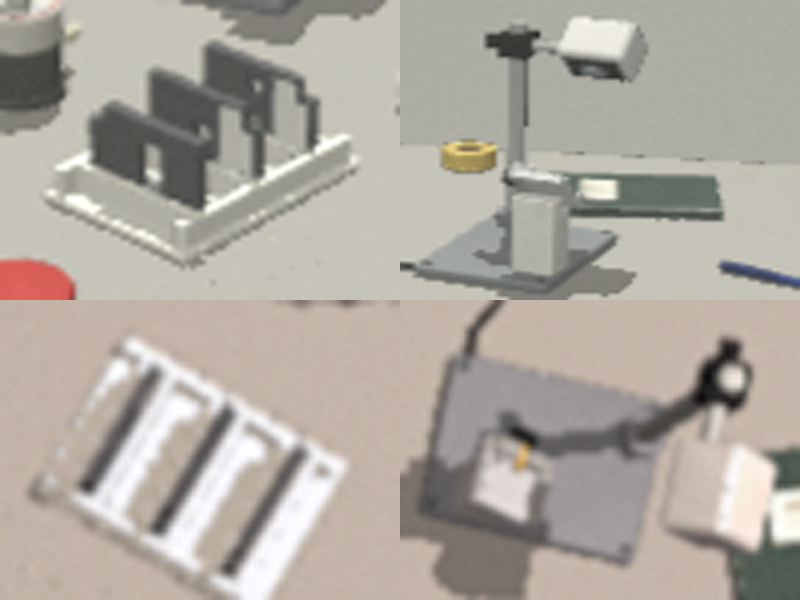

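The crop shows the rack's plates as seen from the side camera. The near one (≈(150,160)) has a rectangular window and its bare face towards us. The middle one (hole ≈(205,130), about 22 mm below the top edge) has its label on the right. The far one (hole ≈(258,88), about 14 mm below the top) also has its label on the right. Hole height makes the middle plate the single-hole one. I'll measure it and confirm with a bigger crop.

```bash
cat > h.py <<'E'
import cv2,numpy as np
from bench import ctrl
def load(n): z=np.load(n+"0.npz"); return z["p"],z["d"],ctrl.calibration(n)
def cloud(d,c):
    h,w=d.shape; u,v=np.meshgrid(np.arange(w,dtype=np.float64),np.arange(h))
    r=cv2.undistortPoints(np.stack([u,v],-1).reshape(-1,1,2),c["camera_matrix"],c["D"]).reshape(h,w,2)
    P=np.dstack([r,np.ones((h,w))])*d[...,None]
    return P@c["T"][:3,:3].T+c["T"][:3,3]
def plane(uv,z,c):
    r=cv2.undistortPoints(np.float64(uv).reshape(-1,1,2),c["camera_matrix"],c["D"]).reshape(-1,2)
    R=np.c_[r,np.ones(len(r))]@c["T"][:3,:3].T; o=c["T"][:3,3]
    return o+R*((z-o[2])/R[:,2])[:,None]
def proj(X,c):
    T=np.linalg.inv(c["T"]); return cv2.projectPoints(np.float64(X).reshape(-1,1,3),cv2.Rodrigues(T[:3,:3])[0],T[:3,3],c["camera_matrix"],c["D"])[0].reshape(-1,2)
E
python3 - <<'E'
from h import *
s,d,c=load("side"); 
a=cv2.resize(s[193:237,232:302],(800,503),interpolation=cv2.INTER_LANCZOS4); cv2.imwrite("pics/crop2.png",cv2.convertScaleAbs(a,alpha=1.4,beta=15))
t,dt,ct=load("top"); W=cloud(dt,ct); 
# bench height
print("bench z",np.median(W[225:240,250:270,2]))
g=cv2.cvtColor(t,cv2.COLOR_BGR2GRAY)
# plates: dark pixels with height ~56mm within rack crop
sub=np.zeros_like(g,bool); sub[165:218,268:328]=1
m=(sub&(g<90)&(W[...,2]>0.035)).astype(np.uint8)
n,l,st,ce=cv2.connectedComponentsWithStats(m)
for i in range(1,n):
    if st[i,4]>15:
        P=W[l==i]; v,u=np.where(l==i); Q=plane(np.c_[u,v],0.056,ct)[:,:2]
        r=cv2.minAreaRect(Q.astype(np.float32)*1000); ln=cv2.fitLine(Q.astype(np.float32),cv2.DIST_L2,0,.001,.001).ravel()
        print(ce[i].round(1),st[i,4],np.median(P[:,2]).round(4),[np.round(k,1) for k in r],np.degrees(np.arctan2(ln[1],ln[0])).round(1),Q.mean(0).round(4))
hs=cv2.cvtColor(t,cv2.COLOR_BGR2HSV)
m=(sub&(hs[...,1]<30)&(hs[...,2]>170)).astype(np.uint8); v,u=np.where(m); 
r=cv2.minAreaRect((plane(np.c_[u,v],0.02,ct)[:,:2]*1000).astype(np.float32)); print("rack rect",r)
# reader foot
sub[:]=0; sub[140:225,355:420]=1
z=W[...,2]; 
for lo,hi in((.004,.03),):
    m=(sub&(z>lo)&(z<hi)&(hs[...,2]<150)).astype(np.uint8); m=cv2.morphologyEx(m,cv2.MORPH_OPEN,np.ones((3,3)))
    n,l,st,ce=cv2.connectedComponentsWithStats(m)
    i=1+np.argmax(st[1:,4]); v,u=np.where(l==i); zz=np.median(z[l==i]); Q=plane(np.c_[u,v],zz,ct)[:,:2]*1000
    print("foot",zz,st[i],cv2.minAreaRect(Q.astype(np.float32)))
np.set_printoptions(linewidth=220)
print((z[166:200:1,370:400:2]*1000).astype(int))
E
```

```text
bench z -0.0001938018346280268
[284.8 184.8] 53 0.0542 [array([578.3, 143.8]), array([ 7.4, 71.4]), np.float64(58.8)] -31.8 [0.577  0.1444]
[297.3 191.4] 54 0.0548 [array([555.2, 105.6]), array([ 7. , 69.7]), np.float64(57.5)] -32.5 [0.5552 0.1056]
[309.3 198.4] 48 0.053 [array([532.4,  68. ]), array([ 6.5, 71.2]), np.float64(57.4)] -32.7 [0.5318 0.0686]
rack rect ((558.8629760742188, 103.10040283203125), (137.64285278320312, 92.64579010009766), 56.326175689697266)
foot 0.011088966141094003 [ 365  161   50   44 1138] ((581.6494140625, -196.40432739257812), (149.44976806640625, 115.58212280273438), 74.0240249633789)
[[   5    9   12    5    5   16   10    5    6   11    3   19    9   -2    3]
 [  12   10   18    7   20    1   13   12   13    2   12   10    8   15    7]
 [   5   12   12   11    9    6   13    8   12   14   13   13   18   12   13]
 [   3    6    8    7    9    6   13   14   10    9   13    9   12   10   15]
 [   9    4    5    7   12    6   14   11   20   13    9    9   13   11   10]
 [  12    7    7   14   10   10   13   15    7   14   21    9    6   16   14]
 [   9   
[... 1475 characters left out ...]
  14   31   67  111  113  100   96   83   84   83   87   14   10    8    6]
 [  18   37   63   70  108   98  102   91   87   84   77    8   15    5   14]
 [   8   28   39   51   67  100   89   92   81   83   80    9   14    7    2]
 [   9   17   18   34   44   51   96   84   75   84    5   15   10    6   11]
 [  10   12   11   15   22   33   33   87   80   82   17   10    8    8    5]
 [  -1   -1    4   11   14   19   13    6   73   85    5    8    9   12    5]
 [   2    4    1    7    8   12   17    9   11    9    3   10    7   14   18]
 [   3   -4    5    0   -3    8   12   13   11    9   13   16   16    9   17]
 [   0   -3    0   -5   -1    3   -3    6   11   18   10   11   14    9   14]]
```

View pics/crop2.png

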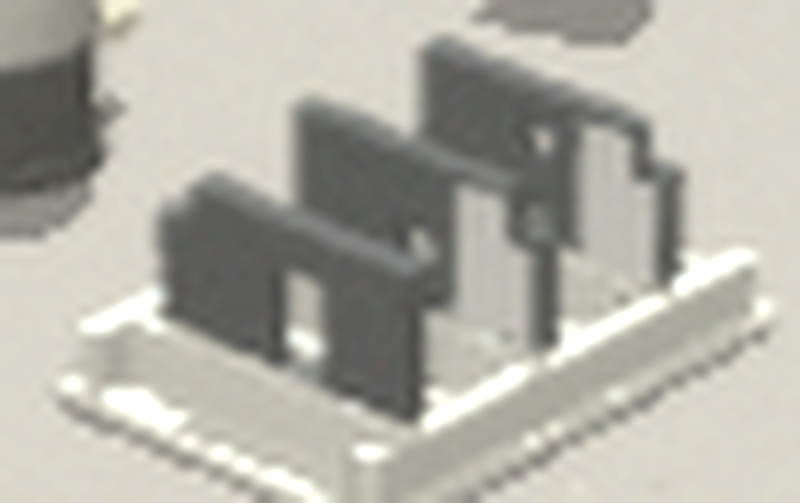

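Confirmed. The near plate is the window one. The far plate has two holes, at (540,140) and (540,220) in the crop. The middle plate (single hole at (422,240)) is plate_round. Its label faces the side camera and its notch and frosted end are on the right, towards the robot (-x). Next I'll locate the deck.

```bash
python3 - <<'E'
from h import *
t,dt,ct=load("top"); s,ds,cs=load("side")
f=lambda p,x,y,w,h:cv2.convertScaleAbs(cv2.resize(p[y:y+h,x:x+w],(400,400*h//w),interpolation=cv2.INTER_NEAREST),alpha=1.2)
a=f(t,370,172,25,25); b=f(s,266,146,32,32); cv2.imwrite("pics/crop3.png",np.hstack([a,b]))
hs=cv2.cvtColor(t,cv2.COLOR_BGR2HSV).astype(int)
print(hs[177:190,378:390,1]); 
W=cloud(dt,ct); pts=W[184:192,378:388].reshape(-1,3); pts=pts[(pts[:,2]>.07)&(pts[:,2]<.125)]
A=np.c_[pts[:,:2],np.ones(len(pts))]; k=np.linalg.lstsq(A,pts[:,2],rcond=None)[0]; print("grad",k,"slope dir deg",np.degrees(np.arctan2(k[1],k[0])),np.hypot(*k[:2]))
# post top/ head
print("top head",(W[180:200:2,418:438:2,2]*1000).astype(int))
E
```

```text
[[  8   8  12   7   9   8  12  15  10  11  11  10]
 [ 18  22  21  19  22  19  25  27  26  23   9   6]
 [ 21  23  23  20  24  25  23  55 115  57   0   9]
 [ 21  23  20  19  23  23  29  76 133 109  17   0]
 [ 16  18  14  19  22  21  37  92 128  62  16  10]
 [ 16  15  20  22  17  21  56 105 106  37  15  23]
 [ 14  13  21  20  17  30  90 129  96  29  19  23]
 [ 14  15  18  17  17  32 115 145  91  27  19  25]
 [ 14  13  16  15  16  24  74  81  38  18  19  22]
 [ 11  15  15  17  17  17  27  27  18  16  15  20]
 [ 12  15  17  18  15  17  17  16  15  18  19  20]
 [ 13  14  17  15  17  15  17  17  17  17  20  21]
 [ 14  16  16  17  15  17  17  15  19  17  23  22]]
grad [0.27904006 0.99452788 0.09719059] slope dir deg 74.32718675944888 1.0329322597815116
top head [[207 218 213 216 223 233 233   0  -1   6]
 [212 208 213 220 224 223 237 231 222   3]
 [208 210 218 222 228 231 227 219 222 211]
 [213 218 219 226 234 229 232 224 221 215]
 [212 221 221 219 230 232 232 227 218 209]
 [202 217 221 226 234 231 227 218 213 204]
 [210 220 223 227 228 232 227 220 216 205]
 [216 223 220 227 231 232 226 217 212 202]
 [209 220 218 227 230 230 227 215 209   6]
 [206 217 220 223 231 230 219 215 212  12]]
```

View pics/crop3.png

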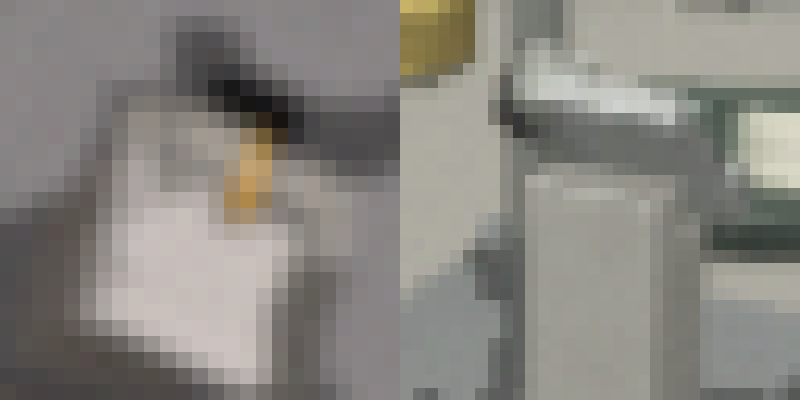

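The top crop shows the deck face: lower-left corner ≈(374.7,191.3) px, lower-right ≈(386.4,195.5), and the brass pin's inner end ≈(384.8,185.4). In the side crop the upper deck edge's right end is at ≈(288.7,153.5). Ray casting these gives the corner.

```bash
cat >> h.py <<'E'
def deckR(yaw=-15.9):
    a=np.radians(yaw); x=np.array([np.cos(a),np.sin(a),0]); h=np.array([-np.sin(a),np.cos(a),0]); k=.5**.5
    return np.c_[x,(h+[0,0,1])*k,(-h+[0,0,1])*k]
def toolstep(Rt,Pt,Rg,Pg):
    from scipy.spatial.transform import Rotation as R
    return Rt.T@(Pg-Pt)*1000, R.from_matrix(Rt.T@Rg).as_rotvec(degrees=True)
E
python3 - <<'E'
from h import *
t,dt,ct=load("top"); s,ds,cs=load("side"); R=deckR()
for n,uv,q,c in(("pin",(384.8,185.4),(-5,25.5,4),ct),("UL",(374.7,191.3),(-34,52,0),ct),("LR",(386.4,195.5),(-34,0,0),ct),("sideUR",(288.7,153.5),(-34,52,0),cs)):
    o=R@(np.array(q)/1000); p=plane([uv],.08+o[2],c)[0]; print(n,p.round(4),"corner",(p-o).round(4))
# expected pixels for checking
cn=np.array([.594,-.178,.08])
# rack/plate check in side view: plate top ends pixels
yv=np.array([-np.cos(np.radians(-32.2)),-np.sin(np.radians(-32.2)),0]); pc=np.array([.556,.105,.006])
for (y,z) in((-38,50),(28,50),(38,40),(0,25),(38,14)): print((y,z),proj(pc+yv*y/1000+np.array([.537,.843,0])*.004+[0,0,z/1000],cs).round(1), ((proj(pc+yv*y/1000+np.array([.537,.843,0])*.004+[0,0,z/1000],cs)[0]-[232,193])*11.43).round())
from scipy.spatial.transform import Rotation as Ro
o=ctrl.get_obs(); q=o["orientation"]; Rt=Ro.from_quat(q[[1,2,3,0]]).as_matrix(); print(Rt.round(3))
px=np.cross(yv,[0,0,1]); G=pc-yv*.024; G[2]=.026
for sg in(1,-1):
    y=px*sg; Rg=np.c_[np.cross(y,[0,0,-1.]),y,[0,0,-1.]]; print(sg,G,[a.round(1) for a in toolstep(Rt,o["tool_pos"],Rg,G)])
E
```

```text
pin [ 0.5597 -0.1609  0.1009] corner [ 0.5604 -0.1769  0.08  ]
UL [ 0.5403 -0.1261  0.1168] corner [ 0.5629 -0.1707  0.08  ]
LR [ 0.531  -0.1686  0.08  ] corner [ 0.5637 -0.1779  0.08  ]
sideUR [ 0.537  -0.1322  0.1168] corner [ 0.5596 -0.1769  0.08  ]
(-38, 50) [[257.4 202.6]] [290. 110.]
(28, 50) [[276.1 210.2]] [504. 197.]
(38, 40) [[279.  214.8]] [537. 250.]
(0, 25) [[268.  215.4]] [411. 256.]
(38, 14) [[278.9 223.7]] [536. 351.]
[[ 0.936  0.351 -0.   ]
 [ 0.351 -0.936  0.001]
 [ 0.    -0.001 -1.   ]]
1 [0.57630864 0.09221097 0.026     ] [array([ 571.9, -408.5,  212.8]), array([-0.000e+00, -1.000e-01, -1.272e+02])]
-1 [0.57630864 0.09221097 0.026     ] [array([ 571.9, -408.5,  212.8]), array([-0.1,  0. , 52.8])]
```

Emit:
jog_arm:
  moves: "30 0 0 -40 0 0 0;30 0 0 -40 0 0 0;30 0 0 -30 0 0 0;30 33.6 -24 0 0 0 0;30 33.6 -24 0 0 0 0;30 33.6 -24 0 0 0 0;30 33.6 -24 0 0 0 0;30 33.6 -24 0 0 0 0;30 33.6 -24 0 0 0 0;30 33.6 -24 0 0 0 0;30 33.6 -24 0 0 0 0;30 33.6 -24 0 0 0 0;30 33.6 -24 0 0 0 0;30 33.6 -24 0 0 0 0;30 33.6 -24 0 0 0 0;30 33.6 -24 0 0 0 0;30 33.6 -24 0 0 0 0;30 33.6 -24 0 0 0 0;30 33.6 -24 0 0 0 0;30 33.6 -24 0 0 0 0"

```text
time: 1.77
tool_pos: [0.5765, 0.0932, 0.3484]
orientation: [-0.0, 0.984, 0.179, -0.0]
contact_force: [0.7, -1.1, -0.4]
width: 0.339
grasp_force: 0.0
```

Emit:
jog_arm:
  moves: "30 0 0 0 0 0 -7;30 0 0 0 0 0 -7;30 0 0 0 0 0 -7;30 0 0 0 0 0 -7;30 0 0 0 0 0 -7;30 0 0 0 0 0 -7;30 0 0 0 0 0 -7;30 0 0 0 0 0 -7;30 0 0 0 0 0 -7;30 0 0 0 0 0 -7;30 0 0 0 0 0 -7;30 0 0 0 0 0 -7;30 0 0 0 0 0 -7;30 0 0 0 0 0 -7;30 0 0 0 0 0 -7;30 0 0 0 0 0 -7;30 0 0 0 0 0 -7;30 0 0 0 0 0 -7"

```text
time: 3.27
tool_pos: [0.5758, 0.091, 0.3483]
orientation: [-0.0, 0.285, 0.959, -0.0]
contact_force: [0.0, 0.0, -0.4]
width: 0.343
grasp_force: 0.0
```

```bash
cat >> h.py <<'E'
def state():
    from scipy.spatial.transform import Rotation as R
    o=ctrl.get_obs(); return o,R.from_quat(o["orientation"][[1,2,3,0]]).as_matrix(),o["tool_pos"]
E
cat > g.py <<'E'
from h import *
o,Rt,P=state(); yv=np.array([-np.cos(np.radians(-32.2)),-np.sin(np.radians(-32.2)),0]); pc=np.array([.556,.105,.006])
y=np.cross(yv,[0,0,1]); G=pc-yv*.024; G[2]=.026; Rg=np.c_[np.cross(y,[0,0,-1.]),y,[0,0,-1.]]
print(o["time"],P,o["joint_positions"].round(2),o["contact_force"].round(1),[a.round(2) for a in toolstep(Rt,P,Rg,G)])
E
python3 g.py
```

```text
3.2667 [0.57584036 0.0910191  0.34830208] [-0.04  0.4   1.09  0.    1.65 -1.04] [ 0.   0.  -0.4] [array([1.000e-02, 1.390e+00, 3.223e+02]), array([-0.02, -0.04, -0.9 ])]
```

Emit:
jog_arm:
  moves: "30 0 1.4 36 0 0 -0.9;30 0 0 36 0 0 0;30 0 0 36 0 0 0;30 0 0 36 0 0 0;30 0 0 36 0 0 0;30 0 0 36 0 0 0;30 0 0 36 0 0 0;30 0 0 0 0 0 0;30 0 0 0 0 0 0"

```text
time: 4.02
tool_pos: [0.5761, 0.0922, 0.0962]
orientation: [-0.001, 0.28, 0.96, -0.0]
contact_force: [0.3, -0.5, 0.8]
width: 0.34
grasp_force: 0.0
```

```bash
python3 g.py; python3 - <<'E'
from h import *
p,_=ctrl.camera("side"); q,_=ctrl.camera("top")
a=cv2.resize(p[170:240,225:309],(480,400),interpolation=cv2.INTER_CUBIC);b=cv2.resize(q[160:230,270:326],(320,400),interpolation=cv2.INTER_CUBIC)
cv2.imwrite("pics/hover.png",cv2.convertScaleAbs(np.hstack([a,b]),alpha=1.4,beta=10))
E
```

```text
4.0167 [0.5761457  0.09219812 0.09619773] [-0.04  0.58  1.48  0.    1.08 -1.04] [ 0.3 -0.5  0.8] [array([-0.31,  0.2 , 70.2 ]), array([-0.08, -0.15, -0.34])]
```

View pics/hover.png

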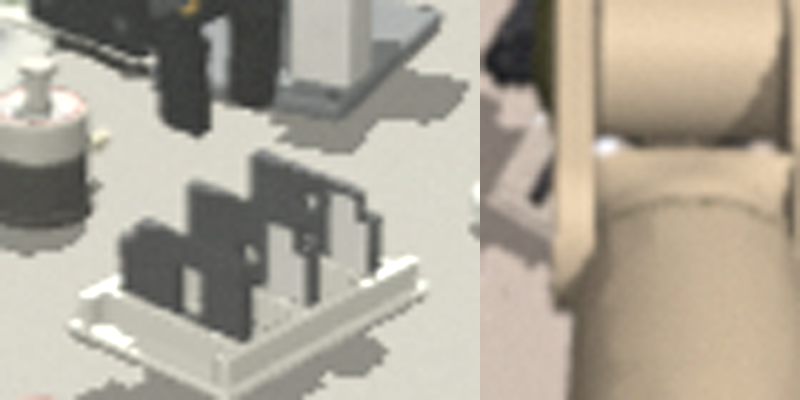

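The side crop shows the fingers at (185,130) and (255,105), straddling the plane of the middle plate above its plain end. Descending.

Emit:
jog_arm:
  moves: "30 0 0 15 0 0 0;30 0 0 15 0 0 0;30 0 0 10 0 0 0;30 0 0 8 0 0 0;30 0 0 8 0 0 0;30 0 0 7 0 0 0;30 0 0 7 0 0 0;30 0 0 0 0 0 0;0 0 0 0 0 0 0;0 0 0 0 0 0 0;0 0 0 0 0 0 0;0 0 0 0 0 0 0;0 0 0 0 0 0 0;0 0 0 0 0 0 0"

```text
time: 5.28
tool_pos: [0.5769, 0.0922, 0.0272]
orientation: [0.0, 0.28, 0.96, 0.0]
contact_force: [-0.5, 0.3, 2.6]
width: 0.085
grasp_force: 30.0
```

Emit:
jog_arm:
  moves: "0 0 0 -5 0 0 0;0 0 0 -10 0 0 0;0 0 0 -20 0 0 0;0 0 0 -30 0 0 0;0 0 0 -35 0 0 0;0 0 0 -35 0 0 0;0 0 0 -35 0 0 0;0 0 0 -20 0 0 0;0 0 0 0 0 0 0"

```text
time: 6.03
tool_pos: [0.5781, 0.0922, 0.2225]
orientation: [0.004, 0.28, 0.96, 0.001]
contact_force: [-0.2, -0.8, -0.8]
width: 0.087
grasp_force: 30.0
```

```bash
python3 - <<'E'
from h import *
o,R,P=state(); print(P,o["contact_force"],o["grasp_force"])
p,_=ctrl.camera("side"); u,v=proj(P+[0,0,.02],ctrl.calibration("side"))[0].astype(int); print(u,v)
a=p[v-30:v+30,u-40:u+40]; cv2.imwrite("pics/lift.png",cv2.convertScaleAbs(cv2.resize(a,(800,600),interpolation=cv2.INTER_CUBIC),alpha=1.4,beta=10))
# predict plate corners in full px for y=38,z=0 / y=-38,z=0 / y=28,z=50
yv=R[:,0];x=R[:,1];z=-R[:,2]
for y_,z_ in((38,0),(-38,0),(28,50),(28,40),(38,40),(-38,50)): print((y_,z_),((proj(P+yv*(y_+24)/1e3+x*.004+z*(z_-20)/1e3,ctrl.calibration("side"))[0]-[u-40,v-30]+.5)*10).round())
E
```

```text
[0.57806914 0.09222659 0.22249309] [-0.16055408 -0.76831059 -0.83419222] 29.999876283109188
261 136
(38, 0) [585. 527.]
(-38, 0) [359. 450.]
(28, 50) [558. 323.]
(28, 40) [558. 362.]
(38, 40) [589. 372.]
(-38, 50) [359. 261.]
```

View pics/lift.png

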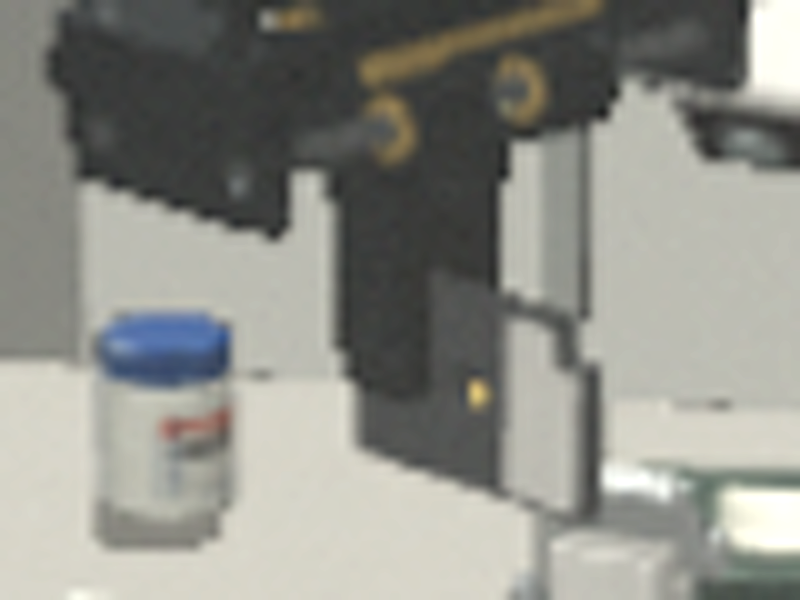

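The crop shows the round-hole plate held in the fingers: hole at (480,392), label and notch on the right at (570,340), corners matching the predicted positions. Next I turn it about tool z.

Emit:
jog_arm:
  moves: "0 0 0 -10 0 0 7;0 0 0 -10 0 0 7;0 0 0 -10 0 0 7;0 0 0 -10 0 0 7;0 0 0 -10 0 0 7;0 0 0 -10 0 0 7;0 0 0 0 0 0 7;0 0 0 0 0 0 7;0 0 0 0 0 0 7;0 0 0 0 0 0 7;0 0 0 0 0 0 7;0 0 0 0 0 0 7;0 0 0 0 0 0 7;0 0 0 0 0 0 7;0 0 0 0 0 0 7;0 0 0 0 0 0 7;0 0 0 0 0 0 7;0 0 0 0 0 0 7;0 0 0 0 0 0 7;0 0 0 0 0 0 7"

```text
time: 7.75
tool_pos: [0.5761, 0.0922, 0.275]
orientation: [-0.0, 0.998, 0.062, -0.002]
contact_force: [-0.5, 0.2, 0.2]
width: 0.086
grasp_force: 30.0
```

```bash
cat > d.py <<'E'
import sys
from h import *
off=np.array([float(a) for a in sys.argv[1:4]])/1000
o,Rt,P=state(); D=deckR(-15.9); C=np.array([.561,-.176,.080])
Rg=np.c_[D[:,0],D[:,2],-D[:,1]]; H=np.array([-.062,.021,.004])
print(o["time"],P.round(4),"deck offs mm",((D.T@(P-C)-H)*1000).round(2),"force deck",(D.T@o["contact_force"]).round(1),"grip",o["grasp_force"].round(1))
print("j",o["joint_positions"].round(2),"torq",o["wrist_torque"].round(2))
print("need",[a.round(2) for a in toolstep(Rt,P,Rg,C+D@(H+off))])
E
python3 d.py -14 10 50
```

```text
Traceback (most recent call last):
  File "d.py", line 6, in <module>
    print(o["time"],P.round(4),"deck offs mm",((D.T@(P-C)-H)*1000).round(2),"force deck",(D.T@o["contact_force"]).round(1),"grip",o["grasp_force"].round(1))
                                                                                                                                  ^^^^^^^^^^^^^^^^^^^^^^
AttributeError: 'float' object has no attribute 'round'
```

```bash
sed -i 's/o\["grasp_force"\].round(1)/round(float(o["grasp_force"]),1)/' d.py; python3 d.py -14 10 50; python3 d.py -14 10 30 | tail -1
```

```text
7.75 [0.5761 0.0922 0.275 ] deck offs mm [  3.1  302.21 -51.38] force deck [-0.5  0.1  0.1] grip 30.0
j [-0.04  0.42  1.25 -0.    1.47  1.4 ] torq [0.09 0.06 0.02]
need [array([-124.1 ,  249.55,  135.2 ]), array([-44.37,  -8.86,  21.88])]
need [array([-118.53,  236.54,  149.33]), array([-44.37,  -8.86,  21.88])]
```

Emit:
jog_arm:
  moves: "0 0 0 0 -5.55 -1.11 2.73;0 0 0 0 -5.55 -1.11 2.73;0 0 0 0 -5.55 -1.11 2.73;0 0 0 0 -5.55 -1.11 2.73;0 0 0 0 -5.55 -1.11 2.73;0 0 0 0 -5.55 -1.11 2.73;0 0 0 0 -5.55 -1.11 2.73;0 0 0 0 -5.55 -1.11 2.73;0 0 0 0 0 0 0"

```text
time: 8.5
tool_pos: [0.5762, 0.0935, 0.2725]
orientation: [0.382, 0.914, -0.123, -0.054]
contact_force: [0.0, 0.0, -1.9]
width: 0.089
grasp_force: 30.0
```

```bash
python3 d.py -14 10 50; python3 d.py -14 10 30 | tail -1
```

```text
8.5 [0.5762 0.0935 0.2725] deck offs mm [  2.81 301.29 -54.09] force deck [ 0.  -1.3 -1.4] grip 30.0
j [ 0.23  0.69  1.02 -0.7   1.81  2.03] torq [ 0.5  -0.05 -0.05]
need [array([-18.39, 102.13, 291.88]), array([ 0.36, -0.15,  0.46])]
need [array([-18.23,  82.13, 291.76]), array([ 0.36, -0.15,  0.46])]
```

Emit:
jog_arm:
  moves: "0 -2.3 9.7 25 0.36 -0.15 0.46;0 -2.3 9.7 25 0 0 0;0 -2.3 9.7 25 0 0 0;0 -2.3 9.7 25 0 0 0;0 -2.3 9.7 25 0 0 0;0 -2.3 9.7 25 0 0 0;0 -2.3 9.7 25 0 0 0;0 -2.3 9.7 25 0 0 0;0 0 0 20 0 0 0;0 0 0 20 0 0 0;0 0 0 0 0 0 0;0 0 0 0 0 0 0"

```text
time: 9.5
tool_pos: [0.4977, -0.1185, 0.1602]
orientation: [0.375, 0.916, -0.13, -0.05]
contact_force: [-0.2, 0.6, -0.0]
width: 0.087
grasp_force: 30.0
```

```bash
python3 d.py -14 8 15
```

```text
9.5 [ 0.4977 -0.1185  0.1602] deck offs mm [-14.66  62.58  25.85] force deck [-0.4  0.4 -0.4] grip 30.0
j [-0.12  0.52  1.61 -0.81  1.28  2.08] torq [ 0.47 -0.07 -0.  ]
need [array([  0.49, -10.39,  54.67]), array([-0.48, -0.12, -0.28])]
```

Emit:
jog_arm:
  moves: "0 0.5 0 20 -0.48 -0.12 -0.28;0 0 -3 20 0 0 0;0 0 -4 10 0 0 0;0 0 -4 5 0 0 0;0 0 0 0 0 0 0;0 0 0 0 0 0 0;0 0 0 0 0 0 0"

```text
time: 10.08
tool_pos: [0.491, -0.1479, 0.1146]
orientation: [0.38, 0.915, -0.127, -0.051]
contact_force: [-0.5, -0.0, -0.2]
width: 0.087
grasp_force: 30.0
```

```bash
python3 d.py 0 0 0; python3 - <<'E'
from h import *
p,_=ctrl.camera("side"); q,_=ctrl.camera("top")
a=cv2.resize(p[120:190,250:320],(400,400),interpolation=cv2.INTER_CUBIC);b=cv2.resize(q[165:205,365:405],(400,400),interpolation=cv2.INTER_CUBIC)
cv2.imwrite("pics/stage.png",cv2.convertScaleAbs(np.hstack([a,b]),alpha=1.3,beta=10))
E
```

```text
10.0833 [ 0.491  -0.1479  0.1146] deck offs mm [-13.02   9.02  14.85] force deck [-0.4 -0.3 -0.1] grip 30.0
j [-0.18  0.58  1.67 -0.87  1.17  2.14] torq [ 0.48 -0.    0.02]
need [array([ 12.98, -14.87,   9.04]), array([ 0.09, -0.19, -0.04])]
```

View pics/stage.png

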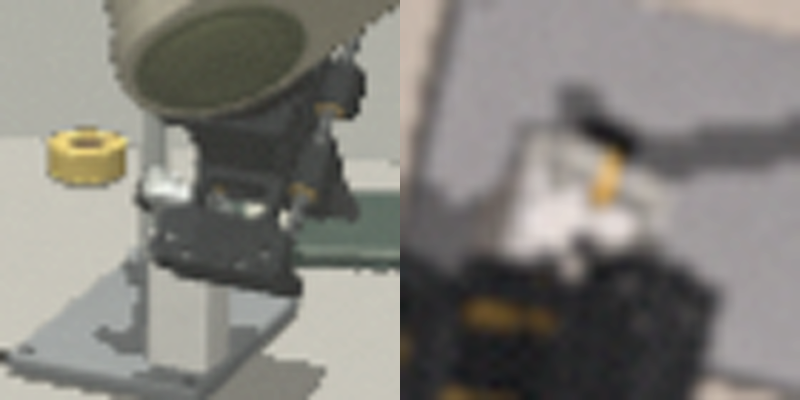

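The top crop shows the label just short of the brass pin (605,180), gripper below it. The rest is occluded, so I continue by touch: lowering onto the deck first.

Emit:
jog_arm:
  moves: "0 0 -3 0 0 0 0;0 0 -3 0 0 0 0;0 0 -2 0 0 0 0;0 0 -1 0 0 0 0;0 0 -1 0 0 0 0;0 0 0 0 0 0 0"

```text
time: 10.68
tool_pos: [0.4923, -0.1414, 0.1065]
orientation: [0.38, 0.915, -0.127, -0.052]
contact_force: [0.4, -0.3, -1.0]
width: 0.089
grasp_force: 30.0
```

Emit:
jog_arm:
  moves: "0 0 -1 0 0 0 0;0 0 0 0 0 0 0;0 0 -1 0 0 0 0;0 0 0 0 0 0 0"

```text
time: 11.02
tool_pos: [0.4927, -0.1402, 0.1052]
orientation: [0.38, 0.915, -0.128, -0.052]
contact_force: [0.4, 0.9, -0.5]
width: 0.088
grasp_force: 30.0
```

```bash
python3 d.py 0 0 0
```

```text
11.0167 [ 0.4927 -0.1402  0.1052] deck offs mm [-13.5    7.94   2.66] force deck [ 0.2  0.4 -1. ] grip 30.0
j [-0.16  0.6   1.66 -0.87  1.17  2.16] torq [ 0.44 -0.05  0.01]
need [array([13.49, -2.67,  7.96]), array([ 0.11, -0.1 , -0.02])]
```

Emit:
jog_arm:
  moves: "0 0 -1 0 0 0 0;0 0 0 0 0 0 0;0 0 -1 0 0 0 0;0 0 0 0 0 0 0"

```text
time: 11.35
tool_pos: [0.493, -0.1391, 0.1041]
orientation: [0.38, 0.914, -0.128, -0.052]
contact_force: [-1.2, -2.5, 1.0]
width: 0.089
grasp_force: 30.0
```

Emit:
jog_arm:
  moves: "0 0 -1 0 0 0 0;0 0 0 0 0 0 0;0 0 0 0 0 0 0"

```text
time: 11.6
tool_pos: [0.4931, -0.1387, 0.1037]
orientation: [0.381, 0.914, -0.128, -0.052]
contact_force: [-3.2, -4.9, 4.3]
width: 0.085
grasp_force: 30.0
```

```bash
python3 d.py 0 0 0
```

```text
11.6 [ 0.4931 -0.1387  0.1037] deck offs mm [-13.52   7.97   0.53] force deck [-1.7 -0.9  6.9] grip 30.0
j [-0.16  0.6   1.66 -0.87  1.17  2.17] torq [-0.62  0.21 -0.41]
need [array([13.51, -0.57,  7.98]), array([ 0.19, -0.07, -0.07])]
```

Emit:
jog_arm:
  moves: "0 0 0.7 2 0 0 0;0 0 0 2 0 0 0;0 0 0 1 0 0 0;0 0 0 1 0 0 0;0 0 0 0 0 0 0"

```text
time: 12.02
tool_pos: [0.4923, -0.143, 0.0996]
orientation: [0.38, 0.915, -0.128, -0.052]
contact_force: [-1.0, -3.0, 4.6]
width: 0.083
grasp_force: 30.0
```

```bash
python3 d.py 0 0 0
```

```text
12.0167 [ 0.4923 -0.143   0.0996] deck offs mm [-13.11   1.99   0.78] force deck [-0.1  1.   5.5] grip 30.0
j [-0.17  0.61  1.67 -0.88  1.16  2.17] torq [-0.5  -0.17 -0.  ]
need [array([13.11, -0.8 ,  2.02]), array([ 0.13, -0.14, -0.05])]
```

Emit:
jog_arm:
  moves: "0 0 0 1 0 0 0;0 0 0 0 0 0 0;0 0 0 1 0 0 0;0 0 0 0 0 0 0"

```text
time: 12.35
tool_pos: [0.4919, -0.1443, 0.0983]
orientation: [0.38, 0.915, -0.128, -0.052]
contact_force: [0.7, -3.6, 4.3]
width: 0.087
grasp_force: 30.0
```

Emit:
jog_arm:
  moves: "0 0 0 1 0 0 0;0 0 0 0 0 0 0;0 0 0 0 0 0 0"

```text
time: 12.6
tool_pos: [0.4917, -0.145, 0.0975]
orientation: [0.38, 0.915, -0.128, -0.052]
contact_force: [0.3, -4.1, 5.0]
width: 0.085
grasp_force: 30.0
```

```bash
python3 d.py 0 0 0
```

```text
12.6 [ 0.4917 -0.145   0.0975] deck offs mm [-13.12  -0.94   0.75] force deck [1.4 0.8 6.3] grip 30.0
j [-0.17  0.61  1.67 -0.88  1.15  2.17] torq [-0.51 -0.1   0.04]
need [array([13.12, -0.76, -0.9 ]), array([ 0.13, -0.14, -0.05])]
```

Emit:
jog_arm:
  moves: "0 0 0 1 0 0 0;0 0 0 0 0 0 0"

```text
time: 12.77
tool_pos: [0.4915, -0.1456, 0.097]
orientation: [0.38, 0.915, -0.128, -0.052]
contact_force: [-0.4, -0.5, 6.5]
width: 0.087
grasp_force: 30.0
```

Emit:
jog_arm:
  moves: "0 0 0 1 0 0 0;0 0 0 0 0 0 0"

```text
time: 12.93
tool_pos: [0.4912, -0.1459, 0.0964]
orientation: [0.38, 0.915, -0.128, -0.052]
contact_force: [-2.4, 1.5, 10.1]
width: 0.087
grasp_force: 30.0
```

```bash
python3 d.py 0 0 0
```

```text
12.9333 [ 0.4912 -0.1459  0.0964] deck offs mm [-13.39  -2.52   0.65] force deck [-2.7  7.7  6.6] grip 30.0
j [-0.17  0.61  1.67 -0.88  1.15  2.18] torq [-0.47  0.08 -0.26]
need [array([13.39, -0.65, -2.5 ]), array([ 0.12, -0.13, -0.05])]
```

The ledge is reached (7.7 N along the slope). Now sliding towards the stop.

Emit:
jog_arm:
  moves: "0 2 0 -0.5 0 0 0;0 2 0 0 0 0 0;0 2 0 0 0 0 0;0 1 0 0 0 0 0;0 0 0 0 0 0 0"

```text
time: 13.35
tool_pos: [0.497, -0.1474, 0.0966]
orientation: [0.38, 0.914, -0.128, -0.053]
contact_force: [-7.3, 2.9, 10.8]
width: 0.089
grasp_force: 30.0
```

```bash
python3 d.py 0 0 0
```

```text
13.35 [ 0.497  -0.1474  0.0966] deck offs mm [-7.42 -2.22  0.71] force deck [-7.8  8.2  7.1] grip 30.0
j [-0.18  0.62  1.65 -0.88  1.16  2.17] torq [-0.5   0.7  -0.92]
need [array([ 7.42, -0.7 , -2.23]), array([ 0.17,  0.04, -0.02])]
```

Emit:
jog_arm:
  moves: "0 1 0 0 0 0 0;0 1 0 0 0 0 0;0 0 0 0 0 0 0"

```text
time: 13.6
tool_pos: [0.4987, -0.1479, 0.0966]
orientation: [0.38, 0.914, -0.128, -0.054]
contact_force: [-7.1, 4.6, 11.3]
width: 0.091
grasp_force: 30.0
```

```bash
python3 d.py 0 0 0
```

```text
13.6 [ 0.4987 -0.1479  0.0966] deck offs mm [-5.6  -2.18  0.72] force deck [-8.1  9.7  6.3] grip 30.0
j [-0.18  0.62  1.65 -0.88  1.16  2.16] torq [-0.5   0.85 -1.06]
need [array([ 5.6 , -0.71, -2.19]), array([ 0.18,  0.06, -0.02])]
```

Emit:
jog_arm:
  moves: "0 1 0.2 -0.4 0 0 0;0 1 0 0 0 0 0;0 1 0 0 0 0 0;0 0 0 0 0 0 0"

```text
time: 13.93
tool_pos: [0.5018, -0.1487, 0.0969]
orientation: [0.38, 0.914, -0.128, -0.053]
contact_force: [-5.6, 2.1, 9.6]
width: 0.088
grasp_force: 30.0
```

```bash
python3 d.py 0 0 0
```

```text
13.9333 [ 0.5018 -0.1487  0.0969] deck offs mm [-2.42 -1.94  0.88] force deck [-6.   7.2  6.4] grip 30.0
j [-0.18  0.63  1.64 -0.88  1.16  2.16] torq [-0.44  0.71 -0.89]
need [array([ 2.42, -0.87, -1.95]), array([ 0.17,  0.05, -0.01])]
```

Emit:
jog_arm:
  moves: "0 1 0 0 0 0 0;0 1 0 0 0 0 0;0 0 0 0 0 0 0"

```text
time: 14.18
tool_pos: [0.5036, -0.1492, 0.097]
orientation: [0.38, 0.914, -0.128, -0.054]
contact_force: [-7.9, 2.7, 9.1]
width: 0.09
grasp_force: 30.0
```

```bash
python3 d.py 0 0 0
```

```text
14.1833 [ 0.5036 -0.1492  0.097 ] deck offs mm [-0.53 -1.86  0.93] force deck [-8.3  6.8  6.1] grip 30.0
j [-0.18  0.63  1.63 -0.88  1.17  2.16] torq [-0.46  0.8  -0.94]
need [array([ 0.53, -0.92, -1.86]), array([ 0.18,  0.06, -0.01])]
```

Emit:
jog_arm:
  moves: "0 1 0 0 0 0 0;0 1 0 0 0 0 0;0 0 0 0 0 0 0"

```text
time: 14.43
tool_pos: [0.5053, -0.1497, 0.097]
orientation: [0.38, 0.914, -0.128, -0.054]
contact_force: [-9.3, 3.2, 11.2]
width: 0.086
grasp_force: 30.0
```

```bash
python3 d.py 0 0 0
```

```text
14.4333 [ 0.5053 -0.1497  0.097 ] deck offs mm [ 1.2  -1.86  0.95] force deck [-9.8  8.3  7.5] grip 30.0
j [-0.18  0.63  1.63 -0.87  1.17  2.15] torq [-0.49  1.03 -1.1 ]
need [array([-1.2 , -0.95, -1.86]), array([ 0.19,  0.1 , -0.01])]
```

Emit:
jog_arm:
  moves: "0 1 0 0 0 0 0;0 0 0 0 0 0 0;0 0 0 0 0 0 0"

```text
time: 14.68
tool_pos: [0.506, -0.1499, 0.0971]
orientation: [0.38, 0.914, -0.128, -0.054]
contact_force: [-10.7, 4.3, 13.0]
width: 0.088
grasp_force: 30.0
```

```bash
python3 d.py 0 0 0
```

```text
14.6833 [ 0.506  -0.1499  0.0971] deck offs mm [ 1.91 -1.83  0.96] force deck [-11.4  10.    8.4] grip 30.0
j [-0.18  0.64  1.62 -0.87  1.17  2.15] torq [-0.48  1.17 -1.28]
need [array([-1.92, -0.95, -1.83]), array([0.2 , 0.13, 0.  ])]
```

Emit:
jog_arm:
  moves: "0 1 0 -0.3 0 0 0;0 0 0 0 0 0 0;0 0 0 0 0 0 0"

```text
time: 14.93
tool_pos: [0.507, -0.1501, 0.0971]
orientation: [0.38, 0.914, -0.128, -0.054]
contact_force: [-9.4, 2.8, 10.5]
width: 0.094
grasp_force: 30.0
```

```bash
python3 d.py 0 0 0
```

```text
14.9333 [ 0.507  -0.1501  0.0971] deck offs mm [ 2.96 -1.73  0.98] force deck [-9.9  7.5  7.3] grip 30.0
j [-0.18  0.64  1.62 -0.87  1.17  2.15] torq [-0.59  1.1  -1.21]
need [array([-2.97, -0.98, -1.73]), array([0.2 , 0.13, 0.  ])]
```

Emit:
jog_arm:
  moves: "0 1 0 0 0 0 0;0 0 0 0 0 0 0;0 0 0 0 0 0 0"

```text
time: 15.18
tool_pos: [0.5077, -0.1503, 0.0972]
orientation: [0.38, 0.914, -0.128, -0.055]
contact_force: [-11.3, 3.8, 10.2]
width: 0.092
grasp_force: 30.0
```

```bash
python3 d.py 0 0 0
```

```text
15.1833 [ 0.5077 -0.1503  0.0972] deck offs mm [ 3.74 -1.72  1.  ] force deck [-11.9   7.6   6.9] grip 30.0
j [-0.18  0.64  1.62 -0.87  1.17  2.15] torq [-0.49  1.25 -1.27]
need [array([-3.75, -0.99, -1.71]), array([0.21, 0.17, 0.01])]
```

Emit:
jog_arm:
  moves: "0 1 0 0 0 0 0;0 0 0 0 0 0 0;0 0 0 0 0 0 0"

```text
time: 15.43
tool_pos: [0.5085, -0.1505, 0.0972]
orientation: [0.381, 0.914, -0.128, -0.055]
contact_force: [-12.1, 3.8, 12.8]
width: 0.089
grasp_force: 30.0
```

```bash
python3 d.py 0 0 0; python3 - <<'E'
from h import *
p,_=ctrl.camera("side"); q,_=ctrl.camera("top")
a=cv2.resize(p[130:180,255:305],(400,400),interpolation=cv2.INTER_CUBIC);b=cv2.resize(q[172:197,370:395],(400,400),interpolation=cv2.INTER_NEAREST)
cv2.imwrite("pics/push.png",cv2.convertScaleAbs(np.hstack([a,b]),alpha=1.3,beta=10))
E
```

```text
15.4333 [ 0.5085 -0.1505  0.0972] deck offs mm [ 4.57 -1.7   1.01] force deck [-12.7   9.3   8.8] grip 30.0
j [-0.18  0.64  1.61 -0.87  1.17  2.15] torq [-0.58  1.4  -1.45]
need [array([-4.57, -1.01, -1.68]), array([0.22, 0.19, 0.01])]
```

View pics/push.png

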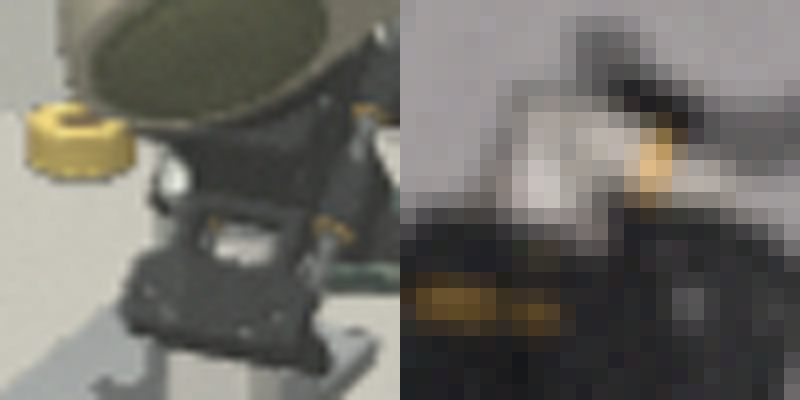

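The side crop is fully covered by the gripper. In the top crop the brass pin now ends about 1 px higher (650,205 against 245,222 before), so it is partly pressed. I'll quantify that numerically.

```bash
cat > pin.py <<'E'
from h import *
t0=np.load("top0.npz")["p"]; t1=np.mean([ctrl.camera("top")[0].astype(float) for _ in range(3)],0).astype(np.uint8)
for t in (t0,t1):
    b=t[176:189,380:390].astype(int); w=np.clip(b[...,2]-b[...,0]-15,0,None); print("rows",w.sum(1))
    print("len",w.sum(1).sum())
E
python3 pin.py; python3 d.py 0 0 0
```

```text
rows [  0   0   0   3  59 103 118 138 143  56   2   0   0]
len 622
rows [  0   0   0   2  61 110 113  84  34   0   0   0   0]
len 404
15.6833 [ 0.5085 -0.1505  0.0972] deck offs mm [ 4.56 -1.7   1.01] force deck [-13.3   9.5   8.2] grip 30.0
j [-0.18  0.64  1.61 -0.87  1.17  2.15] torq [-0.57  1.41 -1.49]
need [array([-4.57, -1.01, -1.69]), array([0.22, 0.19, 0.01])]
```

Pin end has moved about 1.4 px, roughly 4 mm, so it isn't fully in yet. Pushing a little more.

Emit:
jog_arm:
  moves: "0 1 0 0 0 0 0;0 0 0 0 0 0 0;0 0 0 0 0 0 0"

```text
time: 15.93
tool_pos: [0.5094, -0.1508, 0.0972]
orientation: [0.381, 0.914, -0.128, -0.055]
contact_force: [-12.3, 4.1, 13.4]
width: 0.09
grasp_force: 30.0
```

```bash
python3 pin.py|tail -2; python3 d.py 0 0 0
```

```text
rows [  0   0   0   3  62 112 115  75  21   0   0   0   0]
len 388
16.0833 [ 0.5093 -0.1508  0.0972] deck offs mm [ 5.42 -1.7   1.02] force deck [-13.4  10.9   8.1] grip 30.0
j [-0.18  0.64  1.61 -0.87  1.17  2.15] torq [-0.55  1.46 -1.54]
need [array([-5.42, -1.01, -1.68]), array([0.22, 0.21, 0.02])]
```

Emit:
jog_arm:
  moves: "0 1 0 0 0 0 0;0 0 0 0 0 0 0;0 0 0 0 0 0 0"

```text
time: 16.33
tool_pos: [0.5095, -0.1508, 0.0972]
orientation: [0.381, 0.914, -0.129, -0.056]
contact_force: [-17.4, 6.9, 15.8]
width: 0.086
grasp_force: 30.0
```

```bash
python3 pin.py|tail -2; python3 d.py 0 0 0
```

```text
rows [  0   0   0   2  60 111 114  76  22   0   0   0   0]
len 385
16.4833 [ 0.5095 -0.1508  0.0972] deck offs mm [ 5.55 -1.7   1.02] force deck [-18.3  12.1   9.6] grip 30.0
j [-0.18  0.64  1.61 -0.87  1.18  2.15] torq [-0.57  1.99 -2.12]
need [array([-5.56, -1.02, -1.67]), array([0.25, 0.33, 0.03])]
```

The stop is reached: only 0.15 mm of travel for a 1 mm command, with force rising about 5 N. The pin is no longer moving in the image. I let it settle and hand in.

Emit:
jog_arm:
  moves: "0 0 0 0 0 0 0;0 0 0 0 0 0 0;0 0 0 0 0 0 0;0 0 0 0 0 0 0"

```text
time: 16.82
tool_pos: [0.5095, -0.1508, 0.0972]
orientation: [0.381, 0.914, -0.129, -0.056]
contact_force: [-16.8, 6.7, 15.7]
width: 0.092
grasp_force: 30.0
```

```bash
python3 d.py 0 0 0; python3 -c "
from bench import ctrl
print(ctrl.job_done())"
```

```text
16.8167 [ 0.5095 -0.1508  0.0972] deck offs mm [ 5.55 -1.7   1.03] force deck [-18.   12.4   9.8] grip 30.0
j [-0.18  0.64  1.61 -0.87  1.18  2.15] torq [-0.5   2.11 -2.08]
need [array([-5.56, -1.02, -1.67]), array([0.25, 0.33, 0.03])]
the job is handed in; nothing more can be done
None
```

I handed the job in at 16.8 s with the round-hole plate label up on the deck, still gripped and pressed against ledge and end stop; from the pictures the pin looks about 4.7 of 5 mm in, and no verdict was returned.

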